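# Close the tea caddy and bring the infuser dish round to the glass

### The job

The tea infuser has been filled and comes next to the tea glass: first press the lid of the tea caddy, which sits a little proud, down until it is fully home. Then take the infuser dish by its arched handle, lift it about a hand's breadth straight up off the cork trivet and turn it about a quarter turn so that its pouring lip points at the tumbler, keeping the dish level and the loose ball in its middle all the way. Finish while holding the dish still up there over the trivet, level, with the ball in the middle, and do not shift the caddy or disturb the tumbler, salt shaker, pepper mill or teaspoon.

Things in the scene. Friction and masses are not known exactly. Their poses are not given: they have to be found in the camera images.
- caddy: Loose cream tea caddy with a round wooden lid, upright, 102 mm in diameter, 140 mm high to the top of the lid's knob when shut, 0.6 kg. Origin at the centre of its underside, z up; its yaw does not matter. It stands on one side of the trivet, the tumbler on the other.
- caddy_lid (a joint): How far the caddy's lid stands proud (m): 0 = fully home; starts at 0.007 to 0.013. The lid slides straight down against a friction of about 5 N (it stays where it is left) and ends on a hard stop. Press with shut fingers on its knob with 8 to 20 N.
- lid_knob (a point): Centre of the top of the lid's wooden knob (20 mm wide); moves with the lid. 140 mm above the worktop when the lid is home.
- dish: Loose round white dished plate, 149 mm wide, rim 23 mm high, 0.20 to 0.34 kg, on the trivet. Origin at the centre of its underside; z up, +x towards its pouring lip, which starts pointing roughly to the robot's side of the worktop. Floor at z = 8 mm in the middle, rising all round at 5 degrees to radius 30 mm, then at 14 degrees. Centre of mass on its axis, below the grip bar.
- dish_grip (a point): Centre of the dish's wooden grip bar, 115 mm straight above the dish's origin. The bar lies along the dish's y axis: 64 mm long, 16 mm wide (along x), 18 mm high; take it from above, fingers closing along the dish's x. A thin steel arch carries it, standing on the rim at y = -69 and +69 mm. Axes as the dish's.
- dish_lip (a point): Tip of the dish's pouring lip, a white channel 26 mm wide that sticks out of the rim; 101 mm from the dish's axis along its +x, 22 mm above its underside.
- infuser: Loose steel tea-infuser ball, 40 mm in diameter, 0.06 kg, that can roll; origin at its centre (its axes turn as it rolls). It starts in the middle of the dish, its centre 28 mm above the dish's origin.
- tumbler: Loose upright clear glass tumbler, 81 mm in diameter, 93 mm high, on the other side of the trivet from the caddy, about 185 mm from the dish's centre. Origin at the centre of its underside.
- trivet: Fixed round cork trivet, 140 mm in diameter, 8 mm thick, under the dish. Origin at the centre of its underside, on the worktop.
- salt: Loose salt shaker, 44 mm in diameter, 90 mm high, a bystander. Origin at the centre of its underside.
- pepper: Loose wooden pepper mill, 58 mm in diameter, 170 mm high, a bystander. Origin at the centre of its underside.
- teaspoon: Loose steel teaspoon lying on the worktop, 137 x 28 x 13 mm, a bystander. Origin at the middle of its underside.
There are look-alikes about, which are no part of the job. There is more than one size of the infuser; the job needs the smaller.

How it is judged:
On the way, in this order (a step that is already met when the one before it is completed fails the run):
1. the caddy's lid is pressed fully home (value of joint caddy_lid below 0.0015 m), for 0.2 s.
2. the dish is lifted clear of the trivet with the ball in its middle (z of dish in the frame of trivet above 0.03 m and horizontal distance between infuser and dish below 0.02 m), for 0.2 s.
At the end, for the whole second after the job is handed in: Lid home within 2 mm, caddy upright; the gripper alone holds the dish, underside 50 to 170 mm over the worktop, within 50 mm of over the trivet's centre, level within 0.1 rad, still; tumbler's axis within 45 mm of the lip's line, on the lip's side; ball at rest within 12 mm of the middle (value of joint caddy_lid below 0.002 m and angle between each of caddy, dish's own z axis and vertical below 0.1 rad and height (world z) of dish between 0.05 and 0.17 m and horizontal distance between dish and trivet below 0.05 m and x of tumbler in the frame of dish above 0.08 m and y of tumbler in the frame of dish between -0.045 and 0.045 m and horizontal distance between infuser and dish below 0.012 m and z of infuser in the frame of dish between 0.02 and 0.04 m and linear speed of dish below 0.02 m/s and angular speed of dish below 0.15 rad/s and linear speed of infuser below 0.03 m/s and contact force between the fingers and dish above 2 N and contact force between dish and trivet below 0.1 N and contact force between dish and caddy below 0.1 N and contact force between dish and tumbler below 0.1 N); the arm keeps its last pose, push and grip.
It fails at once if the ball rolled well out of the dish's middle (over 30 mm) (horizontal distance between infuser and dish above 0.03 m).
It fails at once if the dish was tilted by more than 0.2 rad (angle between dish's own z axis and vertical above 0.2 rad).
It fails at once if the caddy was tipped or pushed away (40 mm) (angle between caddy's own z axis and vertical above 0.25 rad or distance of caddy from where it was at the start of the episode above 0.04 m).
It fails at once if the tumbler, salt shaker, pepper mill or teaspoon was disturbed (moved over 25 mm) (distance of any of tumbler, salt, pepper, teaspoon from where it was at the start of the episode above 0.025 m).
It also fails if it takes over 54 s, if anything falls off the work surface, if the arm or the gripper's body presses on something with over 40 N, if the wrist force passes 120 N, or if a joint passes its speed limit or range.

### The arm

A 7-joint arm with a two-finger parallel gripper is mounted at the origin on a cart in front of the work surface, level with it; the furniture and walls round the work are solid. World frame = base frame: x ahead of the robot, y to its left, z up, the work surface at z = 0. Lengths are in m, angles in rad, forces in N, time in s.
With the tool pointing down it reaches from about 0.35 to 0.775 m from the base axis. Payload 3.1 kg.
Tool frame: the origin (TCP) lies at the very end of the fingers, on their centre line; the grasp point (between the pads) lies 19 mm behind it; z points along the fingers, y is the line along which they close (so a half turn about z gives the same grasp; the last joint's range is limited). The gripper opens to 85 mm and grips with 20 to 120 N. Pads are 22 mm wide; open, the fingers measure 114 mm over their backs; the gripper's body (76 mm by 85 mm) begins 54 mm behind the grasp point. The pads swing forward as they close: fully open they stand 13 mm farther back than shut.
Start: joints at [1.192, 0.311, 0.014, 1.512, -0.004, 1.319, -0.027], TCP at [0.182, -0.519, 0.231] pointing down, gripper open.
Joint ranges: [-2.7, 2.7], [-0.3, 1.91], [-1.27, 1.3], [0.12, 2.57], [-1.44, 4.58], [0.2, 2.03], [-3.05, 3.05]. Speed limits (rad/s): [2.79, 2.79, 3.14, 3.14, 3.14, 3.14, 3.14].

### API

Orientations are given as a unit quaternion [x, y, z, w].
In Python, from station import telemetry, optics, manip gives the robot as it stands.
- The arm moves only by the tool play_rows, never from a script. Its argument "steps" is text: rows parted by semicolons, each of 7 numbers parted by spaces: the shift along the tool's x, y, z in mm, then the turn, a rotation vector about the tool's x, y, z in rad, then the opening, from -1 (shut) to 1 (fully open). In form: tx ty tz rx ry rz claw; .... A call has 1 to 5 rows; each row shifts and turns the commanded pose from where the row before left it, along the tool's axes as they then stand; what a row does not reach is not made up. A row lasts 1/12 s, in which the tool goes at most 41.7 mm and 7.16 degrees, less where a joint would pass 70% of its speed; a pose out of reach is approached as far as the arm can. A call is refused whole if a number of a shift passes 41.7 or a number of a turn 0.125, either way. A call with a gripper value outside its range is refused whole. The fingers move at their own pace and stop on an object; "force" is the grip in N (left out, the last holds). Time passes only in rows, so rows that do not move let the fingers close. It gives the time, the measured TCP pose, the force, the opening and the grip force at its end, in the units of the state.
- telemetry.get_state(): the state, without advancing time (a new reading comes with each control period).
- optics.snapshot(name): name is "side" or "top"; returns the picture (420x560x3 uint8, red, green, blue); there is no depth.
- optics.camera_info(name): a dict with "fx", "fy", "cx", "cy" (pixels), "distortion" ([k1, k2, p1, p2, k3] as OpenCV has them; the pictures are not rectified), "position" and "rotation" of the camera in the world. Camera axes: x right, y down, z forward; pixel columns grow to the right and rows downward; lengths in m; the calibration is good to about 2 mm. A picture is of the moment at which its call begins. camera_info takes no time and is no camera call.
- manip.finish_job(): hands the job in; it is judged then, once.
The state is a dict: "time": time; "joint_pos": joint angles; "joint_velocities": joint speeds; "joint_torque": joint torques, N m; "tool_pos": TCP position; "tool_rot": TCP orientation; "wrist_force": force on the tool from outside, world axes, zero at the start; "wrist_torque": the same for the moment, N m; "gripper_width": finger opening in m; "grip_force": force on a finger pad.
Only numpy, scipy, OpenCV 4.12 (cv2) and the standard library are available. Lean on these libraries where they do the work, as an engineer would, in place of code of your own. Each camera call takes 0.05 s, during which the arm holds its last target. There are 200 camera calls.

## Working session

There is one attempt and no reset: what is moved stays moved. The work goes in short steps, Python scripts to look and compute and a tool call to move; the robot and the scene stay as the last step left them, time stands still between calls to the robot, and variables do not carry over. Pictures are saved under pics/ and viewed, at most 10 in all, crops included, and the job is handed in when it is done.

Besides the shell and the picture viewer there is one more tool, called after ">>>" as name(argument=value, ...) on one line, values as JSON. play_rows: Moves the arm, as the interface text tells. Its arguments: {"type":"object","properties":{"steps":{"type":"string"},"force":{"type":"number"}},"required":["steps"]}

```bash
mkdir -p pics; python3 - <<'E'
from station import telemetry, optics
import cv2
for n in ("top","side"):
    im=optics.snapshot(n); cv2.imwrite(f"pics/{n}0.png",im[:,:,::-1]); c=optics.camera_info(n); print(n,c)
s=telemetry.get_state(); print({k:s[k] for k in("time","tool_pos","tool_rot","gripper_width","wrist_force")})
E
```

```text
top {'fx': 509.7202193494497, 'fy': 509.7202193494497, 'cx': 275.50965607956124, 'cy': 208.6501205476827, 'distortion': array([-0.06935928,  0.        ,  0.        ,  0.        ,  0.        ]), 'position': array([ 0.42803889, -0.25093835,  1.19882572]), 'rotation': array([-0.70462918,  0.70853767, -0.01848308,  0.03362248])}
side {'fx': 516.315066421614, 'fy': 516.315066421614, 'cx': 284.3291238029778, 'cy': 217.421859188113, 'distortion': array([-0.16356661,  0.        ,  0.        ,  0.        ,  0.        ]), 'position': array([0.38059588, 0.50645536, 0.8850227 ]), 'rotation': array([-0.09321873,  0.91991124, -0.37918802,  0.03591705])}
{'time': 0.1, 'tool_pos': array([ 0.18156718, -0.51846263,  0.23030496]), 'tool_rot': array([ 9.85845926e-01,  1.67650315e-01, -2.17907910e-04, -1.06512707e-03]), 'gripper_width': 0.08587374154779562, 'wrist_force': array([-0.15005512,  0.50349871, -0.37892936])}
```

View pics/top0.png

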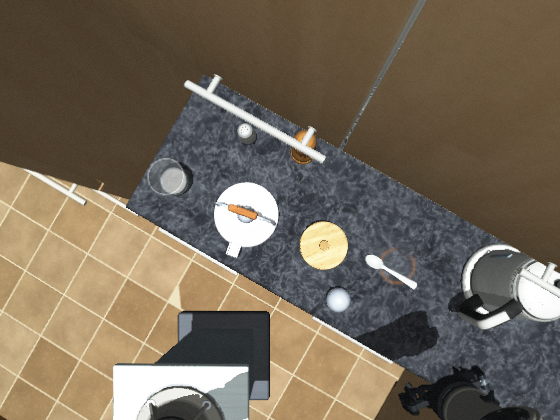

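View pics/side0.png

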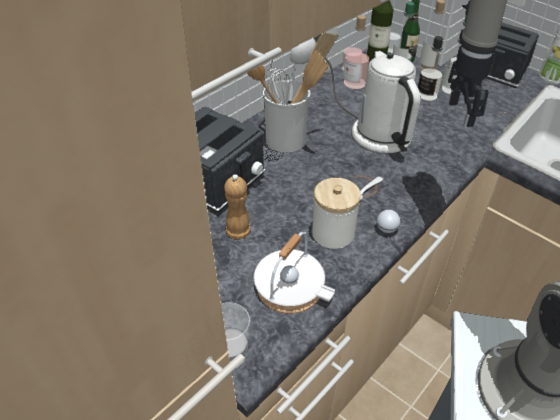

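The top view shows the tumbler at about (169,177), dish centre (246,214) with its orange bar (242,212) and lip (234,249), caddy lid (324,245), salt (245,131), pepper (304,145), teaspoon (390,272) and a look-alike ball (338,300). A cabinet handle overhangs at the back. The side view confirms the lid knob (337,189) and bar (290,245).

```bash
cat > h.py <<'E'
import numpy as np, cv2
from scipy.spatial.transform import Rotation as R
from station import optics, telemetry
def ray(n,p):
    c=optics.camera_info(n); K=np.array([[c['fx'],0,c['cx']],[0,c['fy'],c['cy']],[0,0,1]])
    u=cv2.undistortPoints(np.array([[p]],float),K,c['distortion'])[0,0]
    return c['position'],R.from_quat(c['rotation']).apply([u[0],u[1],1])
def plane(n,p,z):
    o,d=ray(n,p); return o+d*(z-o[2])/d[2]
def tri(p,q):
    o1,d1=ray('top',p); o2,d2=ray('side',q)
    t=np.linalg.lstsq(np.c_[d1,-d2],o2-o1,rcond=None)[0]; a=o1+t[0]*d1; b=o2+t[1]*d2
    return (a+b)/2,np.linalg.norm(a-b)
def blobs(im,lo,hi,box,amin=15):
    x0,y0,x1,y1=box; m=cv2.inRange(cv2.cvtColor(im[y0:y1,x0:x1],cv2.COLOR_RGB2HSV),lo,hi)
    n,l,s,c=cv2.connectedComponentsWithStats(m); out=[]
    for i in range(1,n):
        if s[i,4]>=amin:
            pts=np.argwhere(l==i)[:,::-1]+[x0,y0]; v=np.linalg.svd(pts-pts.mean(0),full_matrices=False)[2][0]; e=(pts-pts.mean(0))@v
            out.append((s[i,4],c[i]+[x0,y0],pts.mean(0)+v*e.min(),pts.mean(0)+v*e.max(),s[i,:4]+[x0,y0,0,0]))
    return sorted(out,key=lambda o:-o[0])
E
python3 - <<'E'
from h import *
np.set_printoptions(precision=4,suppress=True)
t=optics.snapshot('top'); s=optics.snapshot('side')
bt=blobs(t,(3,120,60),(18,255,255),(215,190,280,235)); bs=blobs(s,(3,120,60),(18,255,255),(270,225,315,265))
print('bar',bt[0],bs[0]); print(tri(bt[0][1],bs[0][1]),plane('top',bt[0][1],.13))
for k in(2,3): print('end',plane('top',bt[0][k],.13))
w=blobs(t,(0,0,190),(180,50,255),(205,175,285,265),50)
for b in w[:4]: print('white',b[0],b[1],b[4])
m=cv2.inRange(cv2.cvtColor(t,cv2.COLOR_RGB2HSV),(15,60,120),(30,255,255)); 
l=blobs(t,(12,50,110),(32,255,255),(290,215,360,280),100)[0]; print('lid',l[0],l[1],l[4], 'centre z.13',plane('top',l[1],.13))
print('knob tri',tri((324,244.5),(337.5,188)))
print('tumbler rim',plane('top',(168,177),.093),'base',plane('top',(174,180),0.0))
print('lip',plane('top',(234,249),.03))
for nm,p,z in(('salt',(245,130),.09),('pepper',(304,140),.17),('ball',(338,300),.025),('spoonbowl',(373,262),.005)): print(nm,plane('top',p,z))
print('dish c',plane('top',(246.5,214),.031))
print('handle',tri((324,159),(281,53)),tri((187,84),(172,414)))
a=cv2.resize(t[120:320,130:430],None,fx=2.6,fy=2.6,interpolation=cv2.INTER_CUBIC); cv2.imwrite('pics/c1.png',a[:,:,::-1])
E
```

```text
bar (np.int32(200), array([242.34, 211.33]), array([228.1941, 206.4387]), array([255.9835, 216.0476]), array([228, 204,  29,  16])) (np.int32(30), array([290.6333, 249.2333]), array([298.2662, 240.2256]), array([283.5371, 257.6078]), array([283, 240,  16,  19]))
(array([ 0.5008, -0.1573,  0.1164]), np.float64(0.0038776902878618845)) [ 0.5018 -0.1583  0.13  ]
end [ 0.5123 -0.1284  0.13  ]
end [ 0.4917 -0.1871  0.13  ]
white 3056 [245.0101 216.1162] [214 182  64  76]
white 59 [212.8305 259.7797] [205 254  19  11]
lid 1801 [323.518  244.9389] [300 221  48  49] centre z.13 [ 0.4304 -0.3282  0.13  ]
knob tri (array([ 0.4303, -0.3285,  0.1412]), np.float64(0.0018871024608342955))
tumbler rim [0.5812 0.0092 0.093 ] base [0.5867 0.0165 0.    ]
lip [ 0.4223 -0.1305  0.03  ]
salt [ 0.685  -0.1606  0.09  ]
pepper [ 0.6445 -0.288   0.17  ]
ball [ 0.305  -0.3676  0.025 ]
spoonbowl [ 0.3902 -0.4521  0.005 ]
dish c [ 0.5024 -0.1593  0.031 ]
handle (array([ 0.5525, -0.3071,  0.457 ]), np.float64(0.006007312167422143)) (array([ 0.8306,  0.0463, -0.3016]), np.float64(0.17067803639406928))
```

View pics/c1.png

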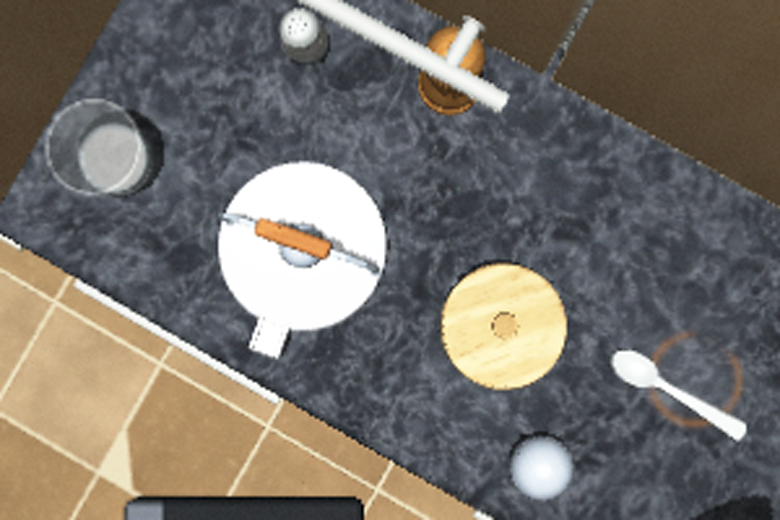

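The bar's height, knob and tumbler distance (189 mm) all agree with the given sizes. The dish's lip yaw is about 161° and the tumbler's bearing about 65°, so the turn is about -96°. I'll go above the knob first.

>>> play_rows(steps="30 -9.5 3 0 0 0 -1;30 -9.5 3 0 0 0 -1;30 -9.5 3 0 0 0 -1;30 -9.5 3 0 0 0 -1;30 -9.5 3 0 0 0 -1")

```text
time: 0.62
tool_pos: [0.3085, -0.4236, 0.216]
tool_rot: [0.986, 0.167, -0.0, -0.0]
wrist_force: [0.4, 0.6, -1.1]
gripper_width: 0.0257
grip_force: 0.0
```

>>> play_rows(steps="30 -10 3 0 0 0 -1;30 -10 3 0 0 0 -1;30 -10 3 0 0 0 -1;30 -10 3 0 0 0 -1;28 -10 3 0 0 0 -1")

```text
time: 1.03
tool_pos: [0.4321, -0.3271, 0.201]
tool_rot: [0.986, 0.168, 0.0, -0.0]
wrist_force: [-0.1, -0.7, -0.3]
gripper_width: 0.0001
grip_force: 0.0
```

```bash
cat >> h.py <<'E'
def delta(target):
    s=telemetry.get_state(); r=R.from_quat(s['tool_rot'])
    print('t',round(s['time'],2),'pos',s['tool_pos'].round(4),'rpy',r.as_euler('ZYX',True).round(2),'w',round(s['gripper_width'],4),'F',s['wrist_force'].round(2),'q7',round(s['joint_pos'][6],2))
    print('tool-delta mm',(r.inv().apply(np.array(target)-s['tool_pos'])*1e3).round(1))
E
python3 - <<'E'
from h import *
delta([.4303,-.3284,.165])
cv2.imwrite('pics/t2.png',optics.snapshot('top')[150:320,200:420,::-1]);s=optics.snapshot('side');cv2.imwrite('pics/s2.png',cv2.resize(s[60:260,230:460,::-1],None,fx=2.5,fy=2.5))
E
```

```text
t 1.03 pos [ 0.4321 -0.3271  0.201 ] rpy [ 1.9330e+01 -1.0000e-02 -1.7998e+02] w 0.0001 F [-0.1  -0.71 -0.26] q7 -0.66
tool-delta mm [-2.1  0.6 36. ]
```

View pics/s2.png

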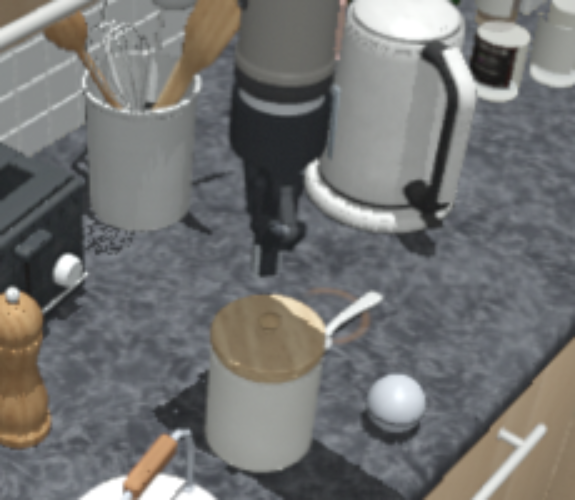

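The shut fingertips (crop (266,270)) hang above the lid knob (270,320), as planned. Next I descend.

>>> play_rows(steps="-2 0.5 18 0 0 0 -1;0 0 18 0 0 0 -1;0 0 5 0 0 0 -1;0 0 3 0 0 0 -1;0 0 2 0 0 0 -1")

```text
time: 1.55
tool_pos: [0.4288, -0.3301, 0.1552]
tool_rot: [0.986, 0.167, -0.0, -0.0]
wrist_force: [-0.3, -1.2, 0.0]
gripper_width: 0.0003
grip_force: 0.0
```

>>> play_rows(steps="0 0 2 0 0 0 -1;0 0 2 0 0 0 -1;0 0 2 0 0 0 -1;0 0 2 0 0 0 -1;0 0 1 0 0 0 -1")

```text
time: 1.97
tool_pos: [0.4296, -0.3301, 0.1472]
tool_rot: [0.986, 0.168, 0.001, 0.001]
wrist_force: [-0.0, 0.0, 4.5]
gripper_width: 0.0003
grip_force: 2.3
```

>>> play_rows(steps="0 0 1.5 0 0 0 -1;0 0 1.5 0 0 0 -1;0 0 1.5 0 0 0 -1;0 0 1 0 0 0 -1;0 0 0 0 0 0 -1")

```text
time: 2.38
tool_pos: [0.4295, -0.3301, 0.1411]
tool_rot: [0.986, 0.168, 0.0, 0.001]
wrist_force: [0.0, 0.1, 3.7]
gripper_width: -0.0
grip_force: 2.1
```

>>> play_rows(steps="0 0 1 0 0 0 -1;0 0 1 0 0 0 -1;0 0 1 0 0 0 -1;0 0 0 0 0 0 -1;0 0 0 0 0 0 -1")

```text
time: 2.8
tool_pos: [0.4296, -0.3301, 0.139]
tool_rot: [0.986, 0.168, 0.001, 0.001]
wrist_force: [-0.8, -0.1, 9.0]
gripper_width: 0.0
grip_force: 4.5
```

>>> play_rows(steps="0 0 1 0 0 0 -1;0 0 1 0 0 0 -1;0 0 0 0 0 0 -1;0 0 0 0 0 0 -1;0 0 0 0 0 0 -1")

```text
time: 3.22
tool_pos: [0.4297, -0.3302, 0.1387]
tool_rot: [0.986, 0.168, 0.001, 0.001]
wrist_force: [-4.3, 2.2, 16.5]
gripper_width: 0.0001
grip_force: 8.2
```

The lid is on its stop: 16.5 N with no further travel. I'll retreat, yaw and open.

>>> play_rows(steps="0 0 -20 0 0 0 -1;0 0 -40 0 0 0 -1;0 0 -10 0 0 -0.112 -1;0 0 0 0 0 -0.112 0;0 0 0 0 0 -0.112 1")

```text
time: 3.63
tool_pos: [0.4292, -0.3296, 0.206]
tool_rot: [0.943, 0.333, 0.0, 0.0]
wrist_force: [-0.9, -0.0, 0.3]
gripper_width: 0.0234
grip_force: 0.0
```

>>> play_rows(steps="0 0 0 0 0 -0.112 1;0 0 0 0 0 -0.112 1;0 0 0 0 0 -0.112 1;0 0 0 0 0 -0.112 1;0 0 0 0 0 -0.112 1")

```text
time: 4.05
tool_pos: [0.4283, -0.3291, 0.2043]
tool_rot: [0.814, 0.58, -0.0, -0.001]
wrist_force: [-0.3, 0.2, -0.3]
gripper_width: 0.0833
grip_force: 0.0
```

```bash
python3 - <<'E'
from h import *
np.set_printoptions(precision=4,suppress=True)
delta([.5015,-.1580,.21])
s=optics.snapshot('side');t=optics.snapshot('top')
print(tri((324,244.5),(337.5,188)))
bt=blobs(t,(3,120,60),(18,255,255),(215,190,280,235))[0]
for hi in (18,):
  for lo in ((3,90,40),(3,60,30)):
    bs=blobs(s,lo,(18,255,255),(270,225,315,265))[0]; print(bs[0],bs[1],bs[2],bs[3],tri(bt[1],bs[1]))
for z in(.123,.132): print(plane('top',bt[1],z),plane('top',bt[2],z),plane('top',bt[3],z))
c=cv2.findContours(cv2.inRange(cv2.cvtColor(t,cv2.COLOR_RGB2HSV)[175:240,205:285],(0,0,170),(180,60,255)),0,2)[0]
k=max(c,key=cv2.contourArea); (x,y),r=cv2.minEnclosingCircle(k); print('rim',x+205,y+175,r,plane('top',(x+205,y+175),.031))
cv2.imwrite('pics/s3.png',cv2.resize(s[60:320,230:460,::-1],None,fx=2.3,fy=2.3))
E
```

```text
t 4.05 pos [ 0.4283 -0.3291  0.2043] rpy [  70.96   -0.06 -179.84] w 0.0833 F [-0.33  0.22 -0.28] q7 0.2
tool-delta mm [185.6  13.3  -5.5]
(array([ 0.4303, -0.3285,  0.1412]), np.float64(0.0018871024608342955))
219 [289.8858 245.3288] [298.1252 235.1009] [281.2705 256.0235] (array([ 0.5014, -0.1581,  0.1268]), np.float64(0.0013815009354626877))
240 [289.7833 245.4583] [298.0938 234.8575] [280.6263 257.1391] (array([ 0.5015, -0.1581,  0.1264]), np.float64(0.00121582941692151))
[ 0.5023 -0.1577  0.123 ] [ 0.5129 -0.1276  0.123 ] [ 0.4921 -0.1867  0.123 ]
[ 0.5017 -0.1585  0.132 ] [ 0.5122 -0.1287  0.132 ] [ 0.4916 -0.1872  0.132 ]
rim 245.62591552734375 214.04767608642578 32.477516174316406 [ 0.5023 -0.1573  0.031 ]
```

View pics/s3.png

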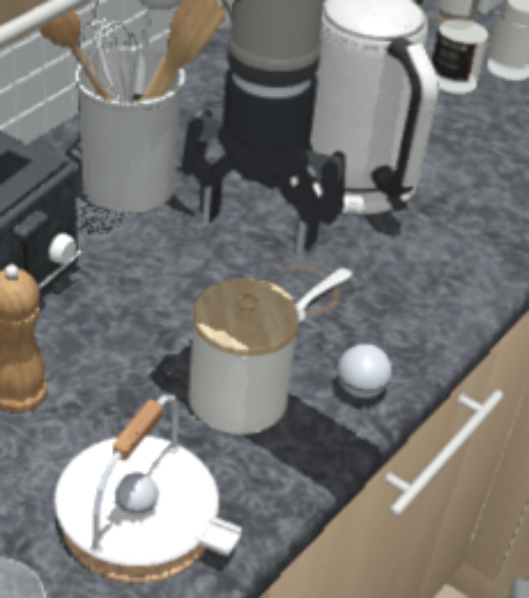

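The lid now sits flush in the side view, and the dish is untouched with the ball in its middle. Bar centre is (0.5015, -0.158, 0.124), with yaw already aligned. I'll move over the bar.

>>> play_rows(steps="38 2.5 -2 0 0 0 1;38 2.5 0 0 0 0 1;38 2.5 0 0 0 0 1;38 2.5 0 0 0 0 1;33 3 0 0 0 0 1")

```text
time: 4.57
tool_pos: [0.5029, -0.1564, 0.2072]
tool_rot: [0.816, 0.577, 0.0, -0.001]
wrist_force: [-0.2, -0.2, -0.0]
gripper_width: 0.0855
grip_force: 0.0
```

>>> play_rows(steps="0 0 20 0 0 0 1;0 0 20 0 0 0 1;0 0 0 0 0 0 1;0 0 0 0 0 0 1;0 0 0 0 0 0 1")

```text
time: 4.98
tool_pos: [0.5028, -0.1601, 0.1682]
tool_rot: [0.817, 0.577, 0.0, 0.0]
wrist_force: [-0.4, -0.9, 0.8]
gripper_width: 0.0853
grip_force: 0.0
```

```bash
python3 - <<'E'
from h import *
delta([.5015,-.1580,.104])
s=optics.snapshot('side');t=optics.snapshot('top')
cv2.imwrite('pics/s4.png',np.hstack([cv2.resize(x[:,:,::-1],(400,400)) for x in(s[150:320,200:370],t[130:300,160:330])]))
E
```

```text
t 4.98 pos [ 0.5028 -0.1601  0.1682] rpy [ 70.5    0.   179.98] w 0.0853 F [-0.4  -0.86  0.75] q7 -0.19
tool-delta mm [ 1.6 -1.9 64.2]
```

View pics/s4.png

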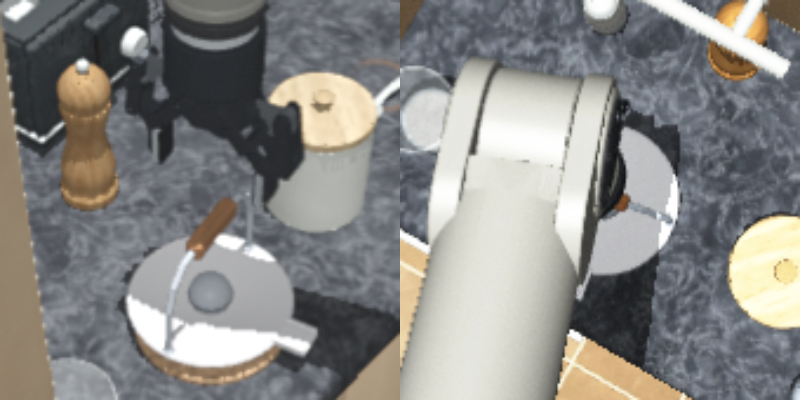

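The open fingers straddle the bar (bar at crop (212,228), fingers at about (160,140) and (280,170)). I'll descend and part-close.

>>> play_rows(steps="1 -1.2 15 0 0 0 1;0 0 15 0 0 0 1;0 0 15 0 0 0 1;0 0 12 0 0 0 0.4;0 0 7 0 0 0 0")

```text
time: 5.5
tool_pos: [0.5016, -0.1586, 0.1034]
tool_rot: [0.816, 0.577, -0.0, -0.0]
wrist_force: [-0.5, 0.3, -0.1]
gripper_width: 0.0642
grip_force: 0.0
```

>>> play_rows(steps="0 0 0 0 0 0 -0.2;0 0 0 0 0 0 -0.3;0 0 0 0 0 0 -0.35;0 0 0 0 0 0 -0.4;0 0 0 0 0 0 -0.4")

```text
time: 5.92
tool_pos: [0.5026, -0.1583, 0.1047]
tool_rot: [0.816, 0.578, 0.001, 0.001]
wrist_force: [-0.2, 0.8, 0.8]
gripper_width: 0.0256
grip_force: 0.0
```

```bash
python3 - <<'E'
from h import *
delta([.5015,-.1580,.104])
print([optics.snapshot('side')[0,0,0] and telemetry.get_state()['tool_pos'].round(4) for _ in range(3)])
s=optics.snapshot('side')
cv2.imwrite('pics/s5.png',cv2.resize(s[200:310,230:350,::-1],(720,600),interpolation=cv2.INTER_CUBIC))
E
```

```text
t 5.92 pos [ 0.5026 -0.1583  0.1047] rpy [ 70.63   0.   179.89] w 0.0256 F [-0.21  0.79  0.8 ] q7 -0.21
tool-delta mm [-0.1 -1.1  0.7]
[array([ 0.5024, -0.1583,  0.1045]), array([ 0.5023, -0.1582,  0.1044]), array([ 0.5021, -0.1583,  0.1042])]
```

View pics/s5.png

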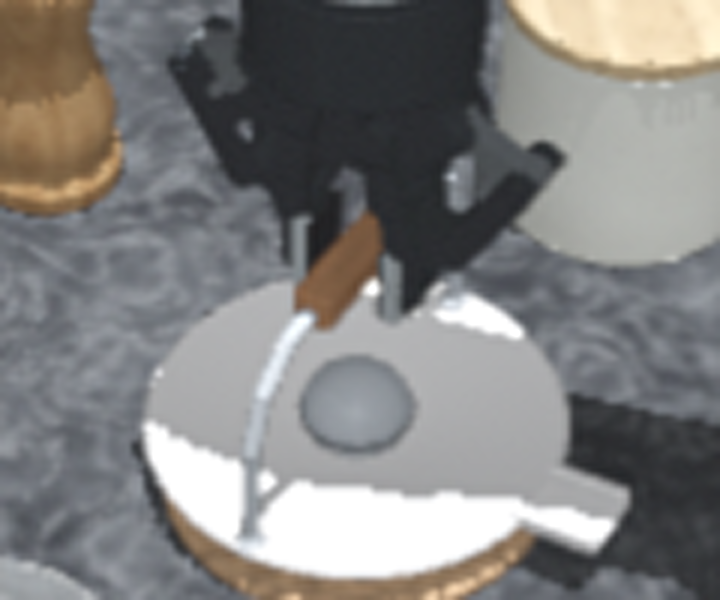

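The bar lies between the pads (crop (340,265)), and the dish and ball are unmoved. I'll close gently.

>>> play_rows(steps="0 -0.5 0 0 0 0 -0.48;0 0 0 0 0 0 -0.55;0 0 0 0 0 0 -0.58;0 0 0 0 0 0 -0.61;0 0 0 0 0 0 -0.64", force=25)

```text
time: 6.53
tool_pos: [0.5019, -0.1579, 0.1039]
tool_rot: [0.816, 0.578, 0.0, 0.0]
wrist_force: [1.1, 0.2, -0.5]
gripper_width: 0.0159
grip_force: 16.9
```

>>> play_rows(steps="0 0 0 0 0 0 -0.7;0 0 0 0 0 0 -0.8;0 0 0 0 0 0 -1;0 0 0 0 0 0 -1;0 0 0 0 0 0 -1", force=40)

```text
time: 6.95
tool_pos: [0.5018, -0.158, 0.104]
tool_rot: [0.816, 0.578, 0.0, 0.0]
wrist_force: [1.1, -0.6, 0.0]
gripper_width: 0.0156
grip_force: 39.6
```

>>> play_rows(steps="0 0 0 0 0 0 -1;0 0 0 0 0 0 -1;0 0 -0.5 0 0 0 -1;0 0 -1 0 0 0 -1;0 0 -1 0 0 0 -1", force=60)

```text
time: 7.37
tool_pos: [0.4997, -0.1577, 0.1052]
tool_rot: [0.816, 0.578, -0.001, -0.001]
wrist_force: [0.5, -0.1, -2.8]
gripper_width: 0.0155
grip_force: 59.3
```

>>> play_rows(steps="0 0 -2 0 0 0 -1;0 0 -3 0 0 0 -1;0 0 -4 0 0 0 -1;0 0 -5 0 0 0 -1;0 0 -5 0 0 0 -1")

```text
time: 7.78
tool_pos: [0.5014, -0.158, 0.1259]
tool_rot: [0.816, 0.578, 0.0, 0.0]
wrist_force: [0.5, 0.1, -3.5]
gripper_width: 0.0153
grip_force: 59.3
```

>>> play_rows(steps="0 0 -6 0 0 0 -1;0 0 -6 0 0 0 -1;0 0 -6 0 0 0 -1;0 0 -6 0 0 0 -1;0 0 -6 0 0 0 -1")

```text
time: 8.2
tool_pos: [0.5015, -0.158, 0.1561]
tool_rot: [0.816, 0.578, 0.0, 0.0]
wrist_force: [-0.3, -1.0, -2.8]
gripper_width: 0.0151
grip_force: 59.3
```

>>> play_rows(steps="0 0 -6 0 0 0 -1;0 0 -6 0 0 0 -1;0 0 -6 0 0 0 -1;0 0 -4 0 0 0 -1;0 0 -2 0 0 0 -1")

```text
time: 8.62
tool_pos: [0.5018, -0.1581, 0.1801]
tool_rot: [0.816, 0.578, 0.0, 0.001]
wrist_force: [0.2, 0.5, -2.2]
gripper_width: 0.0152
grip_force: 59.3
```

```bash
python3 - <<'E'
from h import *
delta([.5015,-.1580,.18])
s=optics.snapshot('side')
cv2.imwrite('pics/s6.png',cv2.resize(s[170:350,200:400,::-1],(660,594),interpolation=cv2.INTER_CUBIC))
E
```

```text
t 8.62 pos [ 0.5018 -0.1581  0.1801] rpy [ 70.64   0.   179.93] w 0.0152 F [ 0.24  0.55 -2.23] q7 -0.18
tool-delta mm [-0.  -0.3  0.1]
```

View pics/s6.png

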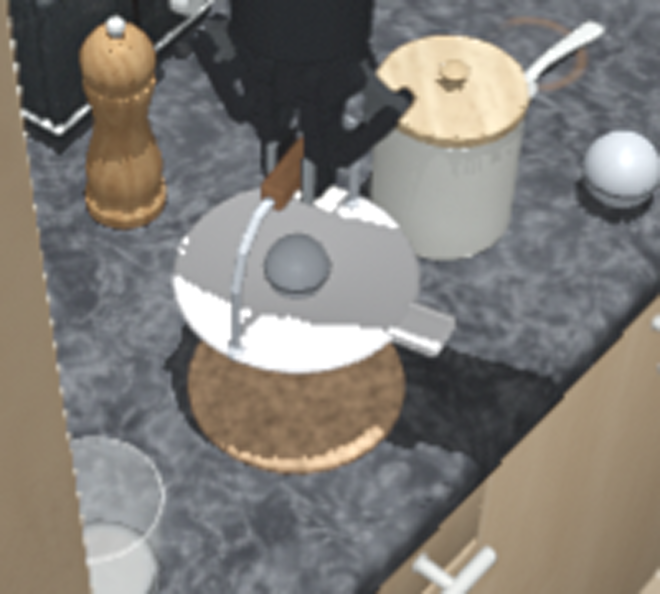

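The dish is level and clear of the trivet, with the ball central (crop (297,263)). The lip's sweep stays clear of the caddy and tumbler, so I'll turn smoothly by about +1.68 rad about tool z.

>>> play_rows(steps="0 0 0 0 0 0.01 -1;0 0 0 0 0 0.02 -1;0 0 0 0 0 0.03 -1;0 0 0 0 0 0.04 -1;0 0 0 0 0 0.05 -1")

```text
time: 9.08
tool_pos: [0.501, -0.1579, 0.1787]
tool_rot: [0.858, 0.514, -0.0, -0.0]
wrist_force: [-0.4, 0.5, -3.4]
gripper_width: 0.0151
grip_force: 59.3
```

>>> play_rows(steps="0 0 0 0 0 0.06 -1;0 0 0 0 0 0.06 -1;0 0 0 0 0 0.06 -1;0 0 0 0 0 0.06 -1;0 0 0 0 0 0.06 -1")

```text
time: 9.5
tool_pos: [0.501, -0.1578, 0.1787]
tool_rot: [0.925, 0.38, -0.0, -0.0]
wrist_force: [-0.1, -0.1, -3.1]
gripper_width: 0.0152
grip_force: 59.3
```

>>> play_rows(steps="0 0 0 0 0 0.06 -1;0 0 0 0 0 0.06 -1;0 0 0 0 0 0.06 -1;0 0 0 0 0 0.06 -1;0 0 0 0 0 0.06 -1")

```text
time: 9.92
tool_pos: [0.501, -0.1579, 0.1787]
tool_rot: [0.971, 0.237, -0.001, -0.0]
wrist_force: [0.2, -0.3, -2.6]
gripper_width: 0.0145
grip_force: 59.3
```

>>> play_rows(steps="0 0 0 0 0 0.06 -1;0 0 0 0 0 0.06 -1;0 0 0 0 0 0.06 -1;0 0 0 0 0 0.06 -1;0 0 0 0 0 0.06 -1")

```text
time: 10.33
tool_pos: [0.501, -0.1578, 0.1787]
tool_rot: [0.996, 0.089, -0.001, -0.0]
wrist_force: [0.3, -0.6, -2.5]
gripper_width: 0.0152
grip_force: 59.3
```

>>> play_rows(steps="0 0 0 0 0 0.06 -1;0 0 0 0 0 0.06 -1;0 0 0 0 0 0.06 -1;0 0 0 0 0 0.06 -1;0 0 0 0 0 0.06 -1")

```text
time: 10.75
tool_pos: [0.5011, -0.1578, 0.1787]
tool_rot: [0.998, -0.06, -0.001, -0.0]
wrist_force: [-0.2, -0.4, -2.9]
gripper_width: 0.0152
grip_force: 59.3
```

```bash
python3 - <<'E'
from h import *
delta([.5015,-.1580,.18])
s=optics.snapshot('side')
cv2.imwrite('pics/s7.png',cv2.resize(s[170:350,200:400,::-1],(660,594),interpolation=cv2.INTER_CUBIC))
E
```

```text
t 10.75 pos [ 0.5011 -0.1578  0.1787] rpy [-6.9200e+00  7.0000e-02 -1.7999e+02] w 0.0152 F [-0.22 -0.41 -2.88] q7 -1.47
tool-delta mm [ 0.5  0.2 -1.3]
```

View pics/s7.png

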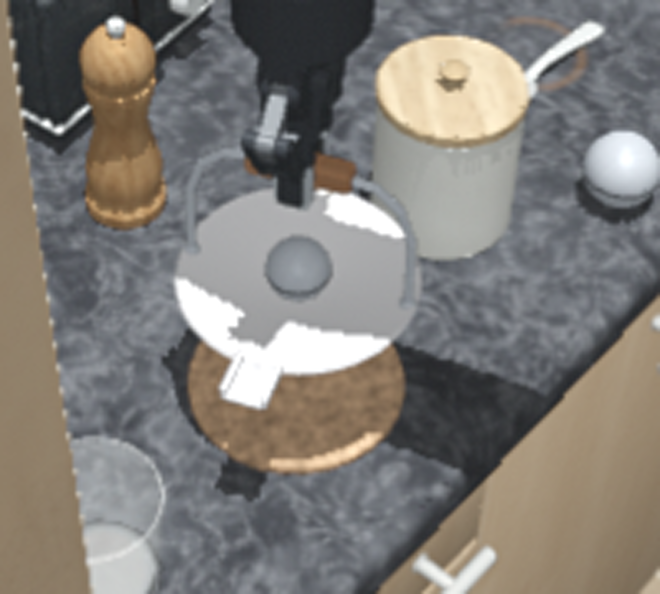

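The lip (crop (250,378)) is swinging towards the tumbler (125,500) and the ball is still central. About 0.32 rad remains.

>>> play_rows(steps="0 0 0 0 0 0.06 -1;0 0 0 0 0 0.06 -1;0 0 0 0 0 0.055 -1;0 0 0 0 0 0.05 -1;0 0 0 0 0 0.04 -1")

```text
time: 11.22
tool_pos: [0.5011, -0.1578, 0.1788]
tool_rot: [0.982, -0.191, -0.0, -0.0]
wrist_force: [-0.3, -1.1, -3.0]
gripper_width: 0.0151
grip_force: 59.3
```

>>> play_rows(steps="0 0 0 0 0 0.03 -1;0 0 0 0 0 0.02 -1;0 0 0 0 0 0.005 -1;0 0 0 0 0 0 -1;0 0 0 0 0 0 -1")

```text
time: 11.63
tool_pos: [0.5014, -0.1579, 0.1791]
tool_rot: [0.976, -0.217, -0.0, -0.0]
wrist_force: [-0.2, -0.1, -3.0]
gripper_width: 0.0153
grip_force: 59.3
```

>>> play_rows(steps="0 0 0 0 0 0 -1;0 0 0 0 0 0 -1;0 0 0 0 0 0 -1;0 0 0 0 0 0 -1;0 0 0 0 0 0 -1")

```text
time: 12.05
tool_pos: [0.5014, -0.158, 0.1793]
tool_rot: [0.976, -0.217, -0.0, -0.0]
wrist_force: [0.3, -0.8, -4.1]
gripper_width: 0.0146
grip_force: 59.3
```

>>> play_rows(steps="0 0 0 0 0 0 -1;0 0 0 0 0 0 -1;0 0 0 0 0 0 -1;0 0 0 0 0 0 -1;0 0 0 0 0 0 -1")

```text
time: 12.47
tool_pos: [0.5014, -0.158, 0.1793]
tool_rot: [0.976, -0.217, 0.0, 0.0]
wrist_force: [-0.7, -0.3, -3.6]
gripper_width: 0.0151
grip_force: 59.3
```

```bash
python3 - <<'E'
from h import *
delta([.5015,-.1580,.18])
s=optics.snapshot('side')
cv2.imwrite('pics/s8.png',cv2.resize(s[170:350,200:400,::-1],(660,594),interpolation=cv2.INTER_CUBIC))
E
```

```text
t 12.47 pos [ 0.5014 -0.158   0.1793] rpy [-25.04  -0.   180.  ] w 0.0151 F [-0.66 -0.28 -3.63] q7 -1.77
tool-delta mm [ 0.1 -0.  -0.7]
```

View pics/s8.png

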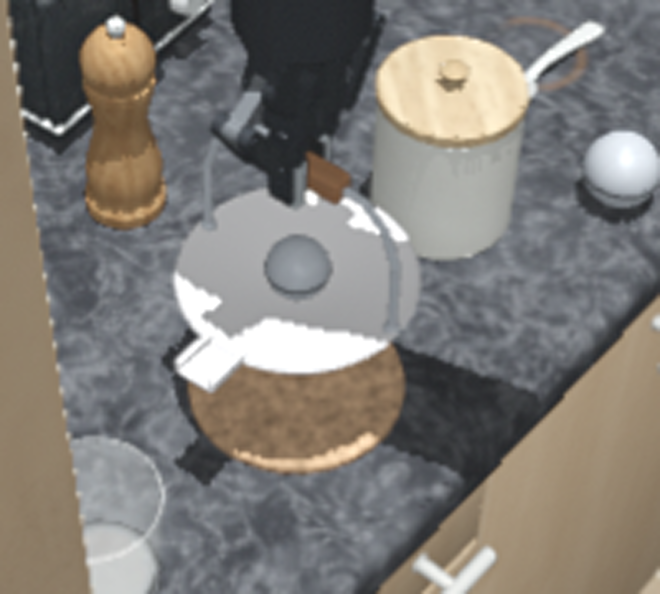

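The lip (crop (208,360)) points at the tumbler: dish yaw is about 65° against a bearing of about 64.5°. The dish is level, the ball is central and still, and the tumbler, pepper and caddy are unmoved in this crop. Handing in.

```bash
python3 -c "
from station import manip; print(manip.finish_job())"
```

```text
the job is handed in; nothing more can be done
None
```

I handed the job in at about 12.5 s; the hand-in returned no verdict. At hand-in the lid was pressed to its stop and the gripper held the dish level and still about 84 mm over the worktop, above the trivet. The ball was in the middle and the lip pointed at the tumbler.

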